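# Seat a hub disc in the V-stop and throw the toggle clamp

## Robot

A 6-joint arm with a two-finger parallel gripper is mounted at the origin on the work surface. World frame = base frame: x ahead of the robot, y to its left, z up, the work surface at z = 0. Lengths are in mm, angles in degrees, forces in N, time in s.
With the tool pointing down it reaches from about 300 to 850 mm from the base axis. Payload 4.2 kg.
Tool frame: the origin (TCP) lies on the centre line of the jaws, within the pads' length; the fingertips stand 14 mm ahead of it and the grasp point (between the pads) lies 5 mm behind it; z points along the fingers, y is the line along which they close (so a half turn about z gives the same grasp; the last joint's range is limited). The gripper opens to 91 mm and grips with 3 to 60 N. Pads are 32 mm wide; open, the fingers measure 118 mm over their backs; the gripper's body (76 mm by 178 mm) begins 60 mm behind the grasp point.
Start: joints at [70.015, 18.312, 89.639, -0, 72.044, -1.146], TCP at [185.674, 544.212, 227.976] pointing down, gripper open.
Joint ranges: [-177.97, 177.97], [-48.28, 115.42], [12.27, 149.76], [-77.06, 257.06], [2.81, 150.46], [-146.56, 146.56]. Speed limits (degrees/s): [147.25, 147.25, 180, 180, 180, 180].

## Interface

Orientations are given as [roll, pitch, yaw] about the fixed x, y, z axes, in that order (R = Rz(yaw) Ry(pitch) Rx(roll)).
In Python, from workcell import env gives the robot as it stands.
- The arm moves only by the tool arm_command, never from a script. Its argument "motion" is a list of rows, each an object with "offset": the shift along the tool's x, y, z in m, a list of three; "spin": the turn about the tool's z in rad. In form: [{"offset": [tx, ty, tz], "spin": spin}, ...]. A call has 1 to 5 rows; each row shifts and turns the commanded pose from where the row before left it, along the tool's axes as they then stand; what a row does not reach is not made up. A row lasts 1/8 s, in which the tool goes at most 62.5 mm and 10.7 degrees, less where a joint would pass 70% of its speed; a pose out of reach is approached as far as the arm can. A call with a gripper value outside its range is refused whole. "jaw" is the finger opening in m, from 0 to 0.0912, set as the call begins (left out, the last holds). The fingers move at their own pace and stop on an object; "newtons" is the grip in N (left out, the last holds). Time passes only in rows, so rows that do not move let the fingers close. It gives the time, the measured TCP pose, the force, the opening and the grip force at its end, in the units of the state.
- env.state(): the state, without advancing time (a new reading comes with each control period).
- env.grab_frame(name): name is "scene" or "side" or "wrist"; returns (picture, depth): 384x512x3 uint8, blue, green, red; 384x512 float32, mm along the optical axis (not along the pixel's ray), 0 where there is no reading.
- env.camera_model(name): a dict with "fx", "fy", "cx", "cy" (pixels), "eye" and "rotation" of the camera in the world; the wrist camera has in their place "hand_eye" (4x4, takes a point from camera to tool coordinates, whose origin is the TCP and whose axes are the flange's). Camera axes: x right, y down, z forward; pixel columns grow to the right and rows downward; lengths in mm; the calibration is good to about 2 mm. The wrist camera is an equidistant fisheye: a pixel r from the principal point sees the ray r / f radians off the axis. A picture is of the moment at which its call begins: read the wrist's pose just before it. camera_model takes no time and is no camera call.
- env.job_done(): hands the job in; it is judged then, once.
Trained networks look in the newest picture that a camera, given by its name, has taken for a name from the list of things; names that differ only in an ending like _2 or _b are one class to them, and where a whole thing is asked for, a point or a joint stands for the part that bears it (a point fixed in the world has none). Each returns a list of dicts, best first, with "score" (0 to 1); they miss things now and then, are a little off and sometimes report something else, mostly with a low value. They report only what shows in the picture. A call takes as long as a camera call. They do not tell look-alikes from the thing itself.
- env.boxes_of(camera, target): "bbox" ([left, top, right, bottom] in pixels, round what is visible of it).
- env.pinpoint(camera, target): "location" ([column, row] in pixels: a listed point, or the origin of a listed thing).
The state is a dict: "time_s": time; "qpos": joint angles; "qvel": joint speeds; "effort": joint torques, N m; "ee_pos": TCP position; "ee_rot": TCP orientation; "force": force on the tool from outside, world axes, zero at the start; "torque": the same for the moment, N m; "gripper_width": finger opening in mm; "gripper_force": force on a finger pad.
Only numpy, scipy, OpenCV 4.12 (cv2) and the standard library are available. Lean on these libraries where they do the work, as an engineer would, in place of code of your own. Each camera call takes 0.05 s, during which the arm holds its last target. There are 200 camera calls.

## Task

With the fingertips, push the aluminium hub disc across the fixture plate until it sits fully home against both faces of the blue V-stop; then flip the clamp's red T-handle over past centre so that it snaps down and its rubber pad holds the disc there. Push only: lift and carry nothing, and leave the carton, the can and the brass ring alone. Finish with the hand clear of everything.

Things in the scene. Friction and masses are not known exactly. Their poses are not given: they have to be found in the camera images.
- fixture: Fixed clamping fixture on the bench: dark steel plate 12 mm thick, x -140 to +80 mm and y -75 to +165 mm in its own frame. Origin: on the bench under the seated disc's centre; z up, +x the direction in which the disc is pushed home. The blue V-stop lies at +x of the seat, the toggle clamp at +y. Plate, stop and clamp move as one and are turned by up to 0.5 rad between starts.
- seat (a point): Point on the plate's top (12 mm above the bench) where the centre of the disc's underside lies when the disc is fully home. The V-stop opens to the fixture's -x: two blue blocks 50 mm long, 12 mm thick, 20 mm high above the plate, touching the disc's rim at 45 degrees either side of +x.
- hub: The loose aluminium hub disc to be pushed: solid, 80 mm diameter, 25 mm high, about 0.25 to 0.5 kg, with dark bolt marks on top. Origin: centre of its underside; z is its axis, upright. It starts flat on the plate, 40 to 75 mm towards -x from the seat and up to 12 mm to either side.
- clamp (a joint): Clamp lever angle, rad; hinge along the fixture's x. 0: open (stable), handle leaning 0.65 rad to the fixture's +y, away from the disc, pad arm up; 0.65: dead centre, handle upright; about 1.3: closed (stable), handle leaning 0.65 rad to -y, pad on the disc (1.36: stop if no disc is there). A spring drives it away from centre either way: once past, it snaps over. Pushing the handle takes 5 to 8 N.
- clamp_pivot (a point): Point on the clamp's hinge line, 52 mm above the bench, 114 mm to the fixture's +y from the seat.
- clamp_handle (a point): Centre of the red T-handle: round crossbar 20 mm thick, 76 mm long, along the fixture's x, on a 12 mm steel stem, 120 mm from the pivot. Open, it is 73 mm beyond the pivot to the fixture's +y and 148 mm above the bench; upright, 172 mm (top 182 mm). To close, push it from its +y side towards -y; the space there is free above the plate.
- pad (a point): Centre of the lower face of the black rubber pad (18 mm across) on the end of the clamp arm, 85 mm from the pivot. Closed, it presses on the top of the disc 29 mm from the disc's centre, with some 5 to 8 N. Open, it stands about 77 mm to the fixture's +y of the seat, 130 mm above the bench.
- carton: Bystander: small loose cardboard carton with yellow band, 60 x 60 x 90 mm high, on the bench beside the plate. Origin: centre of its underside. Leave it alone.
- canister: Bystander: loose metal filter can with yellow band, 66 mm diameter, 90 mm high, on the bench beside the plate. Origin: centre of its underside. Leave it alone.
- spare: Bystander: loose brass ring, 72 mm diameter, 18 mm high, on the bench beside the plate. Origin: centre of its underside. Leave it alone.
Mind the look-alikes: they are no part of the job. What is meant by the hub is not green or purple, and is the larger of those in its own colour.

How it is judged:
By the outcome, as a careful person would: the job done as asked, in the order asked, and still so for the second after the job is handed in, with the robot touching nothing.
It also fails if it takes over 45 s, if anything falls off the work surface, if the arm or the gripper's body presses on something with over 40 N, if the wrist force passes 120 N, or if a joint passes its speed limit or range.

## Working session

There is one attempt and no reset: what is moved stays moved. The work goes in short steps, Python scripts to look and compute and a tool call to move; the robot and the scene stay as the last step left them, time stands still between calls to the robot, and variables do not carry over. Pictures are saved under pics/ and viewed, at most 10 in all, crops included, and the job is handed in when it is done.

Besides the shell and the picture viewer there is one more tool, called after "Call:" by a JSON object that holds its "api" and its "payload". arm_command: Moves the arm, as the interface text tells. Its arguments: {"type":"object","properties":{"motion":{"type":"array"},"jaw":{"type":"number"},"newtons":{"type":"number"}},"required":["motion"]}

```bash
mkdir -p pics; cat > h.py <<'E'
import numpy as np, cv2
from workcell import env
def world(cam,px,depth=None,z=None):
    m=env.camera_model(cam);R=np.array(m['rotation']);e=np.array(m['eye'])
    d=R@np.array([(px[0]-m['cx'])/m['fx'],(px[1]-m['cy'])/m['fy'],1.])
    s=depth if z is None else (z-e[2])/d[2]
    return e+s*d
E
python3 - <<'E'
from h import *
s=env.state();print(s['time_s'],s['ee_pos'],s['ee_rot'])
ims=[]
for c in('scene','side'):
    p,d=env.grab_frame(c);np.save(c+'.npy',d);cv2.imwrite(f'pics/{c}0.png',p)
    m=env.camera_model(c);print(c,np.round(m['eye']),np.round(m['rotation'],3).tolist())
    for t in('hub','seat','clamp_pivot','clamp_handle','pad','carton','canister','spare'):
        for r in env.pinpoint(c,t)[:3]:
            u=r['location'];dd=d[int(u[1]),int(u[0])]
            print(t,np.round(u),round(r['score'],2),np.round(world(c,u,dd)))
        
E
```

```text
0.0 [185.48204656 543.73936607 227.08214722] [-1.79894987e+02 -3.24680625e-03  1.61163086e+02]
scene [1058.  412.  681.] [-129.926, -0.934, 132.517]
hub [264. 173.] 0.92 [142875. 142228. 142498.]
hub [324. 203.] 0.86 [115668. 115022. 115291.]
hub [172. 236.] 0.64 [147592. 146946. 147215.]
seat [253. 231.] 0.6 [128267. 127620. 127890.]
clamp_pivot [297. 243.] 0.66 [103467. 102820. 103089.]
clamp_handle [328. 229.] 0.82 [84127. 83481. 83750.]
clamp_handle [210. 199.] 0.54 [147835. 147188. 147457.]
pad [283. 206.] 0.87 [104168. 103522. 103791.]
carton [198. 266.] 0.68 [124832. 124186. 124455.]
canister [211. 198.] 0.74 [147049. 146402. 146671.]
canister [247. 305.] 0.43 [111068. 110421. 110691.]
spare [249. 305.] 0.76 [110817. 110171. 110440.]
side [ 262. -500.  651.] [-132.594, 0.067, -28.718]
hub [256. 254.] 0.62 [-21091. -21853. -20702.]
hub [171. 269.] 0.6 [ -516. -1278.  -127.]
hub [219. 344.] 0.6 [-10366. -11127.  -9976.]
seat [276. 242.] 0.7 [-27836. -28598. -27447.]
clamp_pivot [253. 193.] 0.75 [-22906. -23668. -22517.]
clamp_handle [235. 136.] 0.74 [-17507. -18269. -17118.]
pad [260. 174.] 0.62 [-23057. -23819. -22668.]
carton [341. 222.] 0.71 [-44614. -45376. -44225.]
canister [320. 312.] 0.81 [-31799. -32561. -31410.]
spare [306. 186.] 0.97 [-41548. -42310. -41159.]
```

View pics/scene0.png

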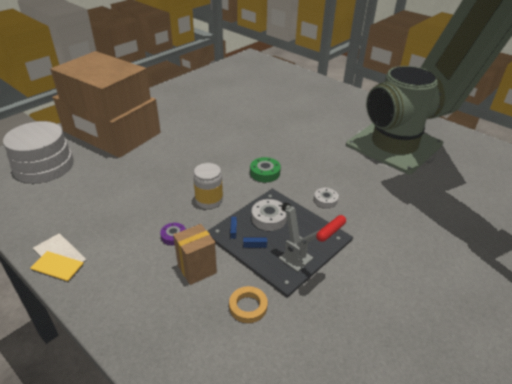

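View pics/side0.png

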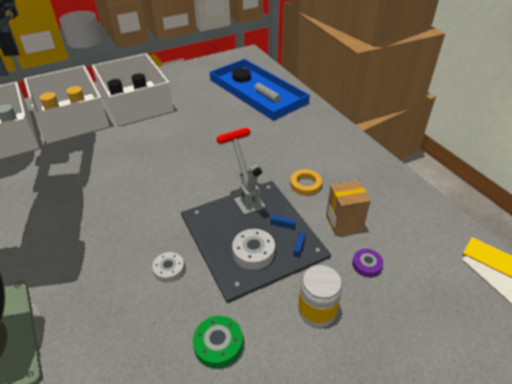

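The scene picture shows the disc on the dark plate at about (269,213), with the V-stop at (235,227) and (255,242) and the red handle at (331,228). In the side picture the disc is at (254,248), the stop at (283,222) and (299,243), and the handle at (234,135).

Candidates (scene / side pixels):
- Aluminium disc on the plate: (269,213) / (254,248)
- Small aluminium disc on the bench: (326,197) / (169,265)
- Green: (264,168) / (218,341)
- Purple: (173,233) / (368,262)

The hub is the larger aluminium one, on the plate. I'll confirm that in a crop and fix my rotation handling, since the camera rotation is given as roll, pitch, yaw.

```bash
sed -i "s/R=np.array(m\['rotation'\])/R=Rot.from_euler('xyz',m['rotation'],degrees=True).as_matrix()/; 1a from scipy.spatial.transform import Rotation as Rot" h.py
python3 - <<'E'
from h import *
P={'scene':dict(seat=(253,231),pivot=(297,243),handle=(328,229),pad=(283,206),spare=(249,305),carton=(198,266),can=(211,198)),
'side':dict(hub=(256,254),seat=(276,242),pivot=(253,193),handle=(235,136),pad=(260,174),carton=(341,222),can=(320,312),spare=(306,186))}
Z=dict(seat=12,pivot=52,handle=148,pad=130,hub=12,carton=0,can=0,spare=0)
for c in P:
    d=np.load(c+'.npy')
    for k,u in P[c].items(): print(c,k,'z:',np.round(world(c,u,z=Z[k])),'depth:',np.round(world(c,u,d[u[1],u[0]])))
    # hub top and blue blocks, from depth cloud
    p=cv2.imread(f'pics/{c}0.png');h=cv2.cvtColor(p,cv2.COLOR_BGR2HSV)
    v,u=np.mgrid[0:384,0:512];m=env.camera_model(c);R=Rot.from_euler('xyz',m['rotation'],degrees=True).as_matrix()
    X=np.stack([(u-m['cx'])/m['fx']*d,(v-m['cy'])/m['fy']*d,d],-1)@R.T+np.array(m['eye'])
    np.save(c+'X.npy',X)
    near=(np.hypot(X[...,0]-np.array(world('side',(256,254),z=12))[0],X[...,1]-world('side',(256,254),z=12)[1])<260)&(d>0)
    dark=near&(abs(X[...,2]-12)<5)&(h[...,2]<90)
    red=near&((h[...,0]<6)|(h[...,0]>174))&(h[...,1]>170)
    blue=near&(h[...,0]>105)&(h[...,0]<125)&(h[...,1]>130)&(X[...,2]>25)
    hub=near&(abs(X[...,2]-37)<5)&(h[...,1]<50)&(h[...,2]>130)
    for n,mk in(('dark',dark),('red',red),('blue',blue),('hub',hub)):
        q=X[mk];print(n,len(q),np.round(q.mean(0)) if len(q) else '')
        if n in('dark','red') and len(q)>20:
            print(' rect',cv2.minAreaRect(q[:,:2].astype(np.float32)))
        if n=='hub' and len(q)>10: print(' circ',cv2.minEnclosingCircle(q[:,:2].astype(np.float32)))
        if n=='blue':
            k,l=cv2.connectedComponents(mk.astype(np.uint8))
            for i in range(1,k):
                if (l==i).sum()>15: print('  ',(l==i).sum(),cv2.minAreaRect(X[l==i][:,:2].astype(np.float32)))
s=cv2.imread('pics/side0.png')[110:310,140:350];cv2.imwrite('pics/crop.png',cv2.resize(s,None,fx=2.8,fy=2.8,interpolation=cv2.INTER_CUBIC))
E
```

```text
scene seat z: [548. -44.  12.] depth: [547. -45.  11.]
scene pivot z: [543.  71.  52.] depth: [555.  79.  67.]
scene handle z: [557. 141. 148.] depth: [566. 146. 157.]
scene pad z: [548.  32. 130.] depth: [556.  38. 139.]
scene spare z: [691.  77.   0.] depth: [691.  78.   1.]
scene carton z: [692. -65.   0.] depth: [715. -34.  43.]
scene can z: [ 525. -204.    0.] depth: [ 553. -172.   35.]
dark 5459 [541.  15.  12.]
 rect ((534.9375610351562, -45.61143493652344), (337.53656005859375, 402.70208740234375), 88.1094970703125)
red 287 [558. 147. 155.]
 rect ((554.7647094726562, 145.64353942871094), (15.549853324890137, 70.76864624023438), 88.25292205810547)
blue 195 [581. -33.  31.]
   72 ((579.2315063476562, -74.73274230957031), (49.713191986083984, 8.669127464294434), 44.40790939331055)
   123 ((581.2303466796875, -9.810461044311523), (14.058507919311523, 44.02934646606445), 44.64385986328125)
hub 514 [499. -46.  37.]
 circ ((495.817138671875, -46.085784912109375), 40.46186828613281)
side hub z: [499. -53.  12.] depth: [489. -72.  39.]
side seat z: [547. -46.  12.] depth: [547. -46.  
[... 236 characters left out ...]
 [ 540. -208.    0.] depth: [ 518. -232.   52.]
side spare z: [696.  72.   0.] depth: [683.  55.  19.]
dark 7715 [504. -20.  13.]
 rect ((529.8084716796875, -54.8382568359375), (357.7963562011719, 391.2596435546875), 85.1556167602539)
red 257 [549. 135. 154.]
 rect ((550.1431884765625, 135.7350616455078), (13.798255920410156, 70.07276916503906), 88.12918090820312)
blue 298 [578. -48.  32.]
   154 ((580.8150024414062, -13.892829895019531), (13.786500930786133, 50.09145736694336), 42.294673919677734)
   144 ((578.7620849609375, -78.56256103515625), (50.3996696472168, 12.382129669189453), 43.77102279663086)
hub 995 [495. -50.  38.]
 circ ((565.3923950195312, -48.34712600708008), 109.0263671875)
```

View pics/crop.png

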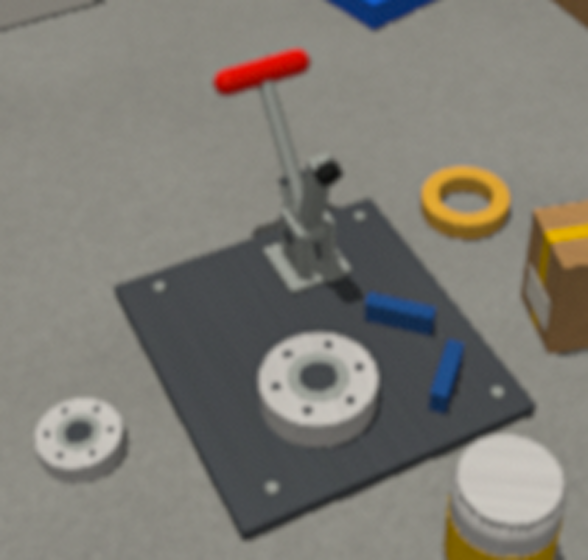

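The crop confirms it: the larger aluminium disc on the plate is the hub, and the small one on the bench at crop (78,435) is the look-alike. Both cameras agree on these values:
- **Seat:** about (547.5, -44.5), with the fixture turned by about -1.8°.
- **Hub:** about (496, -48), roughly 51 mm short of the seat.
- **Handle:** about (553, 139, 150).

Next I'll turn the tool so that tool y points along fixture +x and tool x along fixture +y, then close the jaws.

Call:
{"api": "arm_command", "payload": {"motion": [{"offset": [0, 0, 0], "spin": 0.182}, {"offset": [0, 0, 0], "spin": 0.182}, {"offset": [0, 0, 0], "spin": 0.182}, {"offset": [0, 0, 0], "spin": 0.182}, {"offset": [0, 0, 0], "spin": 0.182}], "jaw": 0, "newtons": 50}}

```text
time_s: 1.52
ee_pos: [185.7, 544.2, 228.0]
ee_rot: [180.0, -0.0, 108.7]
force: [0.0, -0.6, -0.4]
gripper_width: 44.3
gripper_force: 0.0
```

Call:
{"api": "arm_command", "payload": {"motion": [{"offset": [0, 0, 0], "spin": 0.182}, {"offset": [0, 0, 0], "spin": 0.182}, {"offset": [-0.048, 0.021, 0], "spin": 0}, {"offset": [-0.048, 0.021, 0], "spin": 0}, {"offset": [-0.048, 0.021, 0], "spin": 0}]}}

```text
time_s: 2.15
ee_pos: [244.4, 396.9, 228.0]
ee_rot: [180.0, -0.0, 88.2]
force: [0.4, -0.1, -0.7]
gripper_width: 1.1
gripper_force: 0.0
```

Call:
{"api": "arm_command", "payload": {"motion": [{"offset": [-0.048, 0.021, 0], "spin": 0}, {"offset": [-0.048, 0.021, 0], "spin": 0}, {"offset": [-0.048, 0.021, 0], "spin": 0}, {"offset": [-0.048, 0.021, 0], "spin": 0}, {"offset": [-0.048, 0.021, 0], "spin": 0}]}}

```text
time_s: 2.78
ee_pos: [341.8, 153.5, 228.3]
ee_rot: [179.9, -0.0, 88.2]
force: [-0.3, 0.5, 0.6]
gripper_width: 0.4
gripper_force: 0.0
```

Call:
{"api": "arm_command", "payload": {"motion": [{"offset": [-0.048, 0.021, 0], "spin": 0}, {"offset": [-0.048, 0.021, 0], "spin": 0}, {"offset": [-0.048, 0.021, 0], "spin": 0}, {"offset": [-0.048, 0.021, 0], "spin": 0}, {"offset": [0, 0, 0.04], "spin": 0}]}}

```text
time_s: 3.4
ee_pos: [422.9, -42.9, 189.8]
ee_rot: [179.5, 0.1, 87.9]
force: [-0.5, 0.5, -0.3]
gripper_width: 0.6
gripper_force: 0.0
```

Call:
{"api": "arm_command", "payload": {"motion": [{"offset": [0, 0, 0.04], "spin": 0}, {"offset": [0, 0, 0.04], "spin": 0}, {"offset": [0, 0, 0.03], "spin": 0}, {"offset": [0, 0, 0], "spin": 0}]}}

```text
time_s: 3.9
ee_pos: [417.5, -39.4, 76.5]
ee_rot: [-179.7, -0.0, 88.2]
force: [0.2, 0.5, 1.2]
gripper_width: 0.4
gripper_force: 0.0
```

```bash
python3 - <<'E'
from h import *
s=env.state();print(s['time_s'],s['ee_pos'],s['ee_rot'],s['force'],s['gripper_width'])
p,d=env.grab_frame('side');q,_=env.grab_frame('scene')
a=cv2.resize(p[120:330,150:360],(400,400));b=cv2.resize(q[130:320,180:370],(400,400))
cv2.imwrite('pics/pre.png',np.hstack([a,b]))
E
```

```text
3.9 [417.54284165 -39.36454104  76.51073852] [-1.79719579e+02 -3.05971419e-02  8.81663023e+01] [0.15341784 0.45210956 1.15806202] 0.3713913107368877
```

View pics/pre.png

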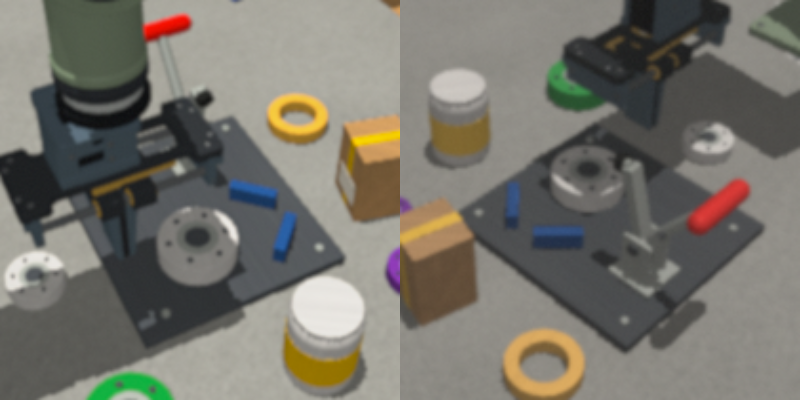

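The fingers are closed, well clear of the clamp, and just behind the hub: crop (120,240) against the hub at (197,245). I'll descend and push.

Call:
{"api": "arm_command", "payload": {"motion": [{"offset": [-0.003, 0, 0.022], "spin": 0}, {"offset": [0, 0, 0.022], "spin": 0}, {"offset": [0, 0.01, 0], "spin": 0}, {"offset": [0, 0.01, 0], "spin": 0}, {"offset": [0, 0.005, 0], "spin": 0}]}}

```text
time_s: 4.62
ee_pos: [445.0, -43.4, 35.1]
ee_rot: [180.0, 0.0, 88.2]
force: [-4.4, -1.2, 4.9]
gripper_width: 0.3
gripper_force: 2.9
```

Call:
{"api": "arm_command", "payload": {"motion": [{"offset": [0, 0.009, 0], "spin": 0}, {"offset": [0, 0.009, 0], "spin": 0}, {"offset": [0, 0.009, 0], "spin": 0}, {"offset": [0, 0.009, 0], "spin": 0}, {"offset": [0, 0.006, 0], "spin": 0}]}}

```text
time_s: 5.25
ee_pos: [484.6, -44.5, 34.4]
ee_rot: [-179.8, -0.0, 88.2]
force: [-6.0, 0.8, 6.0]
gripper_width: 0.0
gripper_force: 3.4
```

Call:
{"api": "arm_command", "payload": {"motion": [{"offset": [0, 0.003, 0], "spin": 0}, {"offset": [0, 0.003, 0], "spin": 0}, {"offset": [0, 0.001, 0], "spin": 0}, {"offset": [0, 0, 0], "spin": 0}]}}

```text
time_s: 5.75
ee_pos: [491.4, -44.7, 34.3]
ee_rot: [-179.8, -0.0, 88.2]
force: [-5.3, -0.1, 5.0]
gripper_width: 0.4
gripper_force: 2.9
```

Call:
{"api": "arm_command", "payload": {"motion": [{"offset": [0, 0.001, 0], "spin": 0}, {"offset": [0, 0.001, 0], "spin": 0}, {"offset": [0, 0.001, 0], "spin": 0}]}}

```text
time_s: 6.12
ee_pos: [492.1, -44.7, 34.2]
ee_rot: [-179.5, -0.0, 88.2]
force: [-10.7, 0.3, 10.5]
gripper_width: 0.5
gripper_force: 6.1
```

Call:
{"api": "arm_command", "payload": {"motion": [{"offset": [0, 0.001, 0], "spin": 0}, {"offset": [0, 0.001, 0], "spin": 0}]}}

```text
time_s: 6.38
ee_pos: [492.1, -44.7, 34.2]
ee_rot: [-179.3, -0.0, 88.2]
force: [-15.0, -0.5, 14.6]
gripper_width: 0.6
gripper_force: 8.2
```

The push has met resistance at 492, with the force rising to 15 N. I'll check how the disc sits against both faces.

```bash
python3 - <<'E'
from h import *
a,d=env.grab_frame('side');b,_=env.grab_frame('scene')
for c,dd,z in(('side',d,0),('scene',_,0)):
    for r in env.pinpoint(c,'hub')[:4]:print(c,np.round(r['location']),round(r['score'],2),np.round(world(c,r['location'],z=12),1))
cv2.imwrite('pics/home.png',np.hstack([cv2.resize(a[200:275,230:330],(400,300),interpolation=2),cv2.resize(b[190:265,215:315],(400,300),interpolation=2)]))
E
```

```text
side [276. 245.] 0.91 [542.6 -52.5  12. ]
side [368. 266.] 0.88 [ 667.5 -177.9   12. ]
side [236. 136.] 0.68 [636.8 310.1  12. ]
side [168. 269.] 0.66 [340.1  -5.6  12. ]
scene [170. 238.] 0.89 [ 687.3 -159.4   12. ]
scene [255. 229.] 0.79 [540.2 -44.9  12. ]
scene [324. 203.] 0.72 [361.9  13.   12. ]
scene [264. 172.] 0.55 [ 369.8 -170.4   12. ]
```

View pics/home.png

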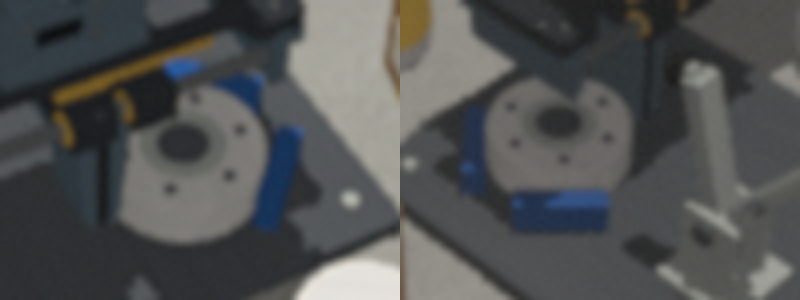

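Both blocks look close to the rim, but the +y face isn't clear. I'll back off and measure the disc against the blocks.

Call:
{"api": "arm_command", "payload": {"motion": [{"offset": [0, -0.02, 0], "spin": 0}, {"offset": [0, -0.04, 0], "spin": 0}, {"offset": [0, -0.01, -0.03], "spin": 0}, {"offset": [0, 0, -0.06], "spin": 0}, {"offset": [0, 0, -0.06], "spin": 0}]}}

```text
time_s: 7.2
ee_pos: [428.4, -42.8, 186.3]
ee_rot: [179.9, 0.0, 88.2]
force: [1.4, 0.5, -0.5]
gripper_width: 0.7
gripper_force: 0.0
```

```bash
cat > meas.py <<'E'
from h import *
from scipy.optimize import least_squares
def fit(c,tag):
    p,d=env.grab_frame(c);cv2.imwrite(f'pics/{tag}{c}.png',p)
    h=cv2.cvtColor(p,cv2.COLOR_BGR2HSV);v,u=np.mgrid[0:384,0:512];m=env.camera_model(c);R=Rot.from_euler('xyz',m['rotation'],degrees=True).as_matrix()
    X=np.stack([(u-m['cx'])/m['fx']*d,(v-m['cy'])/m['fy']*d,d],-1)@R.T+np.array(m['eye'])
    e=np.array(m['eye'])
    ray=np.stack([(u-m['cx'])/m['fx'],(v-m['cy'])/m['fy'],np.ones_like(d)],-1)@R.T
    def plane(z): return e+ray*((z-e[2])/ray[...,2])[...,None]
    T=plane(37.);mk=(np.hypot(T[...,0]-540,T[...,1]+45)<48)&(abs(X[...,2]-37)<6)&(h[...,1]<90)
    q=T[mk][:,:2].astype(np.float32);hull=cv2.convexHull(q)[:,0]
    r=least_squares(lambda a:np.hypot(*(hull-a[:2]).T)-a[2],[540,-45,40],loss='soft_l1')
    print(c,'hub',np.round(r.x,1),len(q))
    bt=plane(32.);bl=(h[...,0]>105)&(h[...,0]<125)&(h[...,1]>120)&(abs(X[...,2]-32)<5)&(np.hypot(bt[...,0]-580,bt[...,1]+45)<80)
    k,l=cv2.connectedComponents(bl.astype(np.uint8))
    for i in range(1,k):
        if (l==i).sum()>25: print('  blk',(l==i).sum(),[np.round(x,1) for x in cv2.minAreaRect(bt[l==i][:,:2].astype(np.float32))])
E
python3 - <<'E'
from meas import *
print(env.state()['ee_pos'])
fit('scene','m1');fit('side','m1')
a=cv2.imread('pics/m1side.png');b=cv2.imread('pics/m1scene.png')
cv2.imwrite('pics/home2.png',np.hstack([cv2.resize(a[200:275,230:330],(400,300),interpolation=2),cv2.resize(b[190:265,215:315],(400,300),interpolation=2)]))
E
```

```text
[428.41237646 -42.84220954 186.25396621]
scene hub [544.9 -45.2  41.1] 781
  blk 74 [array([579.4, -74.6]), array([50.1,  8.7]), np.float64(44.4)]
  blk 118 [array([581.4,  -8.2]), array([14.5, 46. ]), np.float64(43.4)]
side hub [542.2 -50.9  41.1] 1123
  blk 115 [array([579.8, -14.8]), array([14.5, 50.3]), np.float64(43.9)]
  blk 134 [array([577.9, -79.9]), array([52.2, 12.2]), np.float64(44.5)]
```

View pics/home2.png

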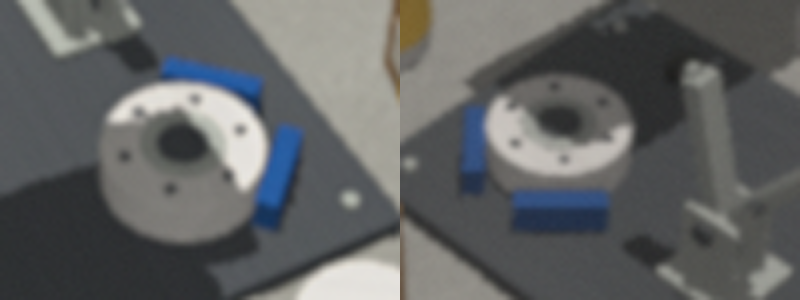

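Against the blocks in both cameras, the disc sits about 4 mm short in x and 4.5 mm in y. It is stuck on the -y face with a gap at the +y face, visible in the side crop near (215,95). I'll push at 45°, along the -y face, into the +y face.

Call:
{"api": "arm_command", "payload": {"motion": [{"offset": [-0.027, 0.032, 0], "spin": 0}, {"offset": [-0.026, 0.031, 0], "spin": 0}, {"offset": [0, 0, 0], "spin": -0.157}, {"offset": [0, 0, 0], "spin": -0.157}, {"offset": [0, 0, 0], "spin": -0.157}]}}

```text
time_s: 7.92
ee_pos: [489.7, -98.0, 183.6]
ee_rot: [180.0, 0.0, 115.4]
force: [-1.1, -0.2, 0.2]
gripper_width: 0.5
gripper_force: 0.0
```

Call:
{"api": "arm_command", "payload": {"motion": [{"offset": [0, 0, 0], "spin": -0.157}, {"offset": [0, 0, 0.02], "spin": -0.157}, {"offset": [0, 0, 0.05], "spin": 0}, {"offset": [0, 0, 0.04], "spin": 0}, {"offset": [0, 0, 0], "spin": 0}]}}

```text
time_s: 8.55
ee_pos: [487.4, -97.3, 71.5]
ee_rot: [-179.8, -0.3, 133.1]
force: [-0.1, -0.8, 1.5]
gripper_width: 0.4
gripper_force: 0.0
```

Call:
{"api": "arm_command", "payload": {"motion": [{"offset": [0, 0, 0.02], "spin": 0}, {"offset": [0, 0, 0.017], "spin": 0}, {"offset": [0, 0, 0], "spin": 0}, {"offset": [0, 0.008, 0], "spin": 0}, {"offset": [0, 0.008, 0], "spin": 0}]}}

```text
time_s: 9.18
ee_pos: [502.5, -86.7, 38.2]
ee_rot: [179.9, 0.1, 133.1]
force: [-0.4, 0.0, -0.3]
gripper_width: 0.3
gripper_force: 0.0
```

Call:
{"api": "arm_command", "payload": {"motion": [{"offset": [0, 0.003, 0], "spin": 0}, {"offset": [0, 0.003, 0], "spin": 0}, {"offset": [0, 0.002, 0], "spin": 0}, {"offset": [0, 0.001, 0], "spin": 0}]}}

```text
time_s: 9.68
ee_pos: [506.4, -81.3, 37.1]
ee_rot: [-179.9, -0.1, 133.2]
force: [-4.2, -4.3, 5.2]
gripper_width: 0.4
gripper_force: 3.1
```

Call:
{"api": "arm_command", "payload": {"motion": [{"offset": [0, 0.0015, 0], "spin": 0}, {"offset": [0, 0.001, 0], "spin": 0}, {"offset": [0, 0.001, 0], "spin": 0}]}}

```text
time_s: 10.05
ee_pos: [508.7, -79.0, 37.1]
ee_rot: [-179.8, -0.1, 133.2]
force: [-4.7, -4.1, 4.6]
gripper_width: 0.4
gripper_force: 3.1
```

Call:
{"api": "arm_command", "payload": {"motion": [{"offset": [0, 0.001, 0], "spin": 0}, {"offset": [0, 0.001, 0], "spin": 0}]}}

```text
time_s: 10.3
ee_pos: [509.4, -78.3, 37.1]
ee_rot: [-179.7, -0.1, 133.2]
force: [-6.8, -7.7, 7.9]
gripper_width: 0.4
gripper_force: 5.8
```

Force is rising, so it is probably at the +y face. I'll press a little more, then push along +x again.

Call:
{"api": "arm_command", "payload": {"motion": [{"offset": [0, 0.001, 0], "spin": 0}, {"offset": [0, 0.001, 0], "spin": 0}]}}

```text
time_s: 10.55
ee_pos: [509.5, -78.1, 37.1]
ee_rot: [-179.5, -0.1, 133.3]
force: [-10.9, -13.9, 10.1]
gripper_width: 0.2
gripper_force: 9.0
```

Call:
{"api": "arm_command", "payload": {"motion": [{"offset": [0, -0.02, 0], "spin": 0}, {"offset": [0, -0.03, 0], "spin": 0}, {"offset": [0, -0.02, -0.03], "spin": 0}, {"offset": [0, 0, -0.06], "spin": 0}, {"offset": [0, 0, -0.06], "spin": 0}]}}

```text
time_s: 11.18
ee_pos: [461.1, -123.6, 188.2]
ee_rot: [180.0, -0.1, 133.1]
force: [1.9, -1.0, -0.3]
gripper_width: 0.6
gripper_force: 0.0
```

```bash
python3 - <<'E'
from meas import *
print(env.state()['ee_pos'])
fit('scene','m2');fit('side','m2')
a=cv2.imread('pics/m2side.png');b=cv2.imread('pics/m2scene.png')
cv2.imwrite('pics/home3.png',np.hstack([cv2.resize(a[200:275,230:330],(400,300),interpolation=2),cv2.resize(b[190:265,215:315],(400,300),interpolation=2)]))
E
```

```text
[ 461.09720508 -123.63566052  188.20109592]
scene hub [547.9 -41.8  40. ] 763
  blk 76 [array([579.4, -74.6]), array([50.1,  8.8]), np.float64(44.4)]
  blk 122 [array([581.4,  -8.2]), array([14.5, 45.9]), np.float64(43.4)]
side hub [546.4 -46.5  41.3] 951
  blk 65 [array([583.1, -14.2]), array([11. , 46.3]), np.float64(38.7)]
  blk 133 [array([577.8, -80.5]), array([53.3, 11.9]), np.float64(45.4)]
```

View pics/home3.png

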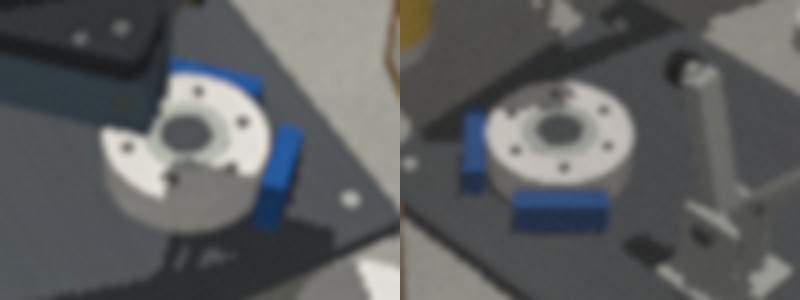

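The disc is now seated to within about 1 mm in both cameras. It touches the +y face, and any remaining gap is at the -y face. One more push at -25° will slide it along the +y face and close that gap. At that angle the gripper body stays about 25 mm clear of the pad arm.

Call:
{"api": "arm_command", "payload": {"motion": [{"offset": [0.034, 0.046, 0], "spin": 0}, {"offset": [0.034, 0.046, 0], "spin": 0}, {"offset": [0, 0, 0], "spin": 0.1745}, {"offset": [0, 0, 0], "spin": 0.1745}, {"offset": [0, 0, 0], "spin": 0.1745}]}}

```text
time_s: 11.9
ee_pos: [482.0, -10.6, 185.9]
ee_rot: [-179.9, -0.1, 102.8]
force: [0.8, -0.6, 0.5]
gripper_width: 0.4
gripper_force: 0.0
```

Call:
{"api": "arm_command", "payload": {"motion": [{"offset": [0, 0, 0], "spin": 0.1745}, {"offset": [0, 0, 0], "spin": 0.1745}, {"offset": [0, 0, 0], "spin": 0.1745}, {"offset": [0, 0, 0], "spin": 0.1745}, {"offset": [0, 0, 0], "spin": 0}]}}

```text
time_s: 12.52
ee_pos: [482.0, -11.0, 186.1]
ee_rot: [-179.9, -0.0, 63.3]
force: [-0.4, 0.1, -0.2]
gripper_width: 0.2
gripper_force: 0.0
```

Call:
{"api": "arm_command", "payload": {"motion": [{"offset": [0, 0, 0.05], "spin": 0}, {"offset": [0, 0, 0.05], "spin": 0}, {"offset": [0, 0, 0.03], "spin": 0}, {"offset": [0, 0, 0.02], "spin": 0}, {"offset": [0, 0, 0], "spin": 0}]}}

```text
time_s: 13.15
ee_pos: [481.0, -10.9, 35.4]
ee_rot: [-179.8, 0.1, 63.3]
force: [-1.0, -0.2, -0.5]
gripper_width: 0.6
gripper_force: 0.0
```

Call:
{"api": "arm_command", "payload": {"motion": [{"offset": [0, 0.008, 0], "spin": 0}, {"offset": [0, 0.006, 0], "spin": 0}, {"offset": [0, 0.003, 0], "spin": 0}, {"offset": [0, 0.002, 0], "spin": 0}, {"offset": [0, 0, 0], "spin": 0}]}}

```text
time_s: 13.78
ee_pos: [499.6, -19.6, 37.1]
ee_rot: [180.0, -0.0, 63.2]
force: [0.2, 0.5, -0.2]
gripper_width: 0.5
gripper_force: 0.0
```

Call:
{"api": "arm_command", "payload": {"motion": [{"offset": [0, 0.001, 0], "spin": 0}, {"offset": [0, 0.001, 0], "spin": 0}, {"offset": [0, 0, 0], "spin": 0}]}}

```text
time_s: 14.15
ee_pos: [501.3, -20.4, 36.9]
ee_rot: [-180.0, -0.0, 63.2]
force: [0.5, 0.2, 0.5]
gripper_width: 0.4
gripper_force: 0.0
```

Call:
{"api": "arm_command", "payload": {"motion": [{"offset": [0, 0.001, 0], "spin": 0}, {"offset": [0, 0.001, 0], "spin": 0}, {"offset": [0, 0, 0], "spin": 0}]}}

```text
time_s: 14.52
ee_pos: [502.2, -20.9, 36.8]
ee_rot: [-179.9, 0.0, 63.1]
force: [-2.1, 2.4, 2.4]
gripper_width: 0.1
gripper_force: 2.0
```

Call:
{"api": "arm_command", "payload": {"motion": [{"offset": [0, 0.001, 0], "spin": 0}, {"offset": [0, 0.001, 0], "spin": 0}, {"offset": [0, 0, 0], "spin": 0}]}}

```text
time_s: 14.9
ee_pos: [502.4, -21.3, 36.8]
ee_rot: [-179.7, 0.0, 63.1]
force: [-6.3, 4.2, 5.4]
gripper_width: 0.6
gripper_force: 4.4
```

Call:
{"api": "arm_command", "payload": {"motion": [{"offset": [0, 0.001, 0], "spin": 0}, {"offset": [0, 0.001, 0], "spin": 0}, {"offset": [0, 0, 0], "spin": 0}]}}

```text
time_s: 15.28
ee_pos: [502.4, -21.4, 36.7]
ee_rot: [-179.5, 0.1, 63.1]
force: [-9.8, 8.8, 9.7]
gripper_width: 0.5
gripper_force: 6.7
```

The arm stopped within 0.5 mm as the force rose to about 16 N, so the disc is home on both faces. Next I'll retreat, rise and go over to the handle's +y side.

Call:
{"api": "arm_command", "payload": {"motion": [{"offset": [0, -0.02, 0], "spin": 0}, {"offset": [0, -0.025, 0], "spin": 0}, {"offset": [0, 0, -0.05], "spin": -0.145}, {"offset": [0, 0, -0.05], "spin": -0.145}, {"offset": [0, 0, -0.05], "spin": -0.146}]}}

```text
time_s: 15.9
ee_pos: [467.2, -3.2, 188.8]
ee_rot: [179.9, 0.0, 88.4]
force: [0.5, 0.2, -0.2]
gripper_width: 0.1
gripper_force: 0.0
```

Call:
{"api": "arm_command", "payload": {"motion": [{"offset": [0, 0, -0.05], "spin": 0}, {"offset": [0.04, 0, -0.01], "spin": 0}, {"offset": [0.05, 0, 0], "spin": 0}, {"offset": [0.05, 0, 0], "spin": 0}, {"offset": [0, 0, 0], "spin": 0}]}}

```text
time_s: 16.52
ee_pos: [471.8, 139.5, 247.0]
ee_rot: [179.9, -0.0, 88.4]
force: [-0.3, -0.8, 0.1]
gripper_width: 0.2
gripper_force: 0.0
```

Call:
{"api": "arm_command", "payload": {"motion": [{"offset": [0.045, 0.02, 0], "spin": 0}, {"offset": [0.02, 0.04, 0], "spin": 0}, {"offset": [0, 0.022, 0], "spin": 0}, {"offset": [0, 0, 0.04], "spin": 0}, {"offset": [0, 0, 0], "spin": 0}]}}

```text
time_s: 17.15
ee_pos: [553.9, 197.6, 204.0]
ee_rot: [-179.7, 0.2, 88.1]
force: [-0.6, -0.2, -0.2]
gripper_width: 0.5
gripper_force: 0.0
```

Call:
{"api": "arm_command", "payload": {"motion": [{"offset": [0, 0, 0.025], "spin": 0}, {"offset": [0, 0, 0.022], "spin": 0}, {"offset": [0, 0, 0], "spin": 0}]}}

```text
time_s: 17.52
ee_pos: [554.8, 198.6, 160.0]
ee_rot: [-179.9, 0.0, 88.1]
force: [-0.7, 0.7, 0.7]
gripper_width: 0.0
gripper_force: 0.0
```

```bash
python3 - <<'E'
from meas import *
s=env.state();print(s['time_s'],s['ee_pos'])
fit('scene','m3');fit('side','m3')
a=cv2.imread('pics/m3side.png');b=cv2.imread('pics/m3scene.png')
cv2.imwrite('pics/handle.png',np.hstack([cv2.resize(a[80:280,180:380],(400,400)),cv2.resize(b[130:330,200:400],(400,400))]))
E
```

```text
17.525 [554.81986726 198.57209888 159.97322384]
scene hub [548.2 -41.9  40. ] 760
  blk 73 [array([580.5, -73.6]), array([53.1,  8.7]), np.float64(44.4)]
  blk 123 [array([581.4,  -8.2]), array([14.5, 45.9]), np.float64(43.4)]
side hub [546.8 -46.9  41.3] 1108
  blk 72 [array([581.3, -13.1]), array([11., 50.]), np.float64(40.6)]
  blk 134 [array([577.2, -80.7]), array([54.3, 12.2]), np.float64(44.3)]
```

View pics/handle.png

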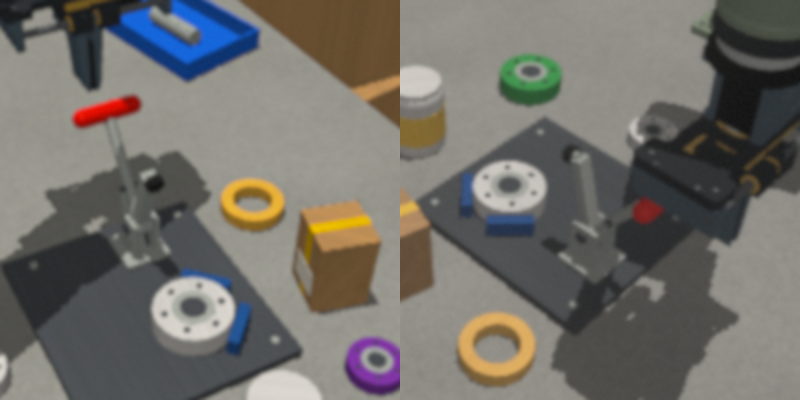

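The disc is seated in the V at side crop (193,310), and the fingers stand on the handle's +y side. I'll push the handle over.

Call:
{"api": "arm_command", "payload": {"motion": [{"offset": [-0.012, 0, 0], "spin": 0}, {"offset": [-0.012, 0, 0], "spin": 0}, {"offset": [-0.012, 0, 0], "spin": 0}, {"offset": [-0.012, 0, 0], "spin": 0}, {"offset": [-0.012, 0, 0], "spin": 0}]}}

```text
time_s: 18.25
ee_pos: [555.7, 142.7, 163.6]
ee_rot: [179.5, -0.5, 88.1]
force: [0.6, 7.7, 6.0]
gripper_width: 0.4
gripper_force: 4.0
```

Call:
{"api": "arm_command", "payload": {"motion": [{"offset": [-0.012, 0, 0], "spin": 0}, {"offset": [-0.012, 0, 0], "spin": 0}, {"offset": [-0.01, 0, 0], "spin": 0}]}}

```text
time_s: 18.62
ee_pos: [552.0, 104.4, 160.1]
ee_rot: [180.0, 0.0, 88.1]
force: [0.4, 1.0, -0.1]
gripper_width: 0.5
gripper_force: 0.6
```

Call:
{"api": "arm_command", "payload": {"motion": [{"offset": [-0.006, 0, 0], "spin": 0}, {"offset": [-0.006, 0, 0], "spin": 0}, {"offset": [0, 0, 0], "spin": 0}]}}

```text
time_s: 19.0
ee_pos: [551.4, 92.8, 159.6]
ee_rot: [-179.9, 0.0, 88.1]
force: [0.2, 0.6, 0.2]
gripper_width: 0.2
gripper_force: 0.0
```

Call:
{"api": "arm_command", "payload": {"motion": [{"offset": [0.03, 0, 0], "spin": 0}, {"offset": [0.05, 0, 0], "spin": 0}, {"offset": [0.04, 0, -0.03], "spin": 0}, {"offset": [0.02, 0, -0.05], "spin": 0}, {"offset": [0, 0, 0], "spin": 0}]}}

```text
time_s: 19.62
ee_pos: [558.1, 236.0, 244.0]
ee_rot: [179.5, -0.2, 88.3]
force: [-0.7, -0.3, -0.1]
gripper_width: 0.0
gripper_force: 0.0
```

```bash
python3 - <<'E'
from meas import *
s=env.state();print(s['time_s'],s['ee_pos'],s['force'])
fit('scene','m4');fit('side','m4')
for c in('scene','side'):
    for t,z in(('clamp_handle',148),('pad',37)):
        print(c,t,[(np.round(world(c,r['location'],z=z)),round(r['score'],2)) for r in env.pinpoint(c,t)[:2]])
a=cv2.imread('pics/m4side.png');b=cv2.imread('pics/m4scene.png')
cv2.imwrite('pics/end.png',np.hstack([cv2.resize(a[90:290,180:380],(400,400)),cv2.resize(b[130:330,170:370],(400,400))]))
E
```

```text
19.625 [558.07554128 235.98503366 244.02842626] [-0.74836019 -0.31304694 -0.12867281]
scene hub [548.2 -42.   39.9] 661
  blk 74 [array([580.5, -73.6]), array([53.1,  8.7]), np.float64(44.4)]
  blk 100 [array([582.4,  -7.7]), array([14.3, 46.1]), np.float64(38.7)]
side hub [546.7 -46.8  41. ] 1065
  blk 52 [array([582.8, -13.9]), array([11. , 45.5]), np.float64(38.7)]
  blk 136 [array([577.5, -80.7]), array([53.9, 12.6]), np.float64(44.3)]
scene clamp_handle [(array([553.,   5., 148.]), 0.63)]
scene pad [(array([552., -15.,  37.]), 0.64)]
side clamp_handle [(array([552.,  -5., 148.]), 0.88), (array([ 494., -109.,  148.]), 0.64)]
side pad [(array([551., -20.,  37.]), 0.85)]
```

View pics/end.png

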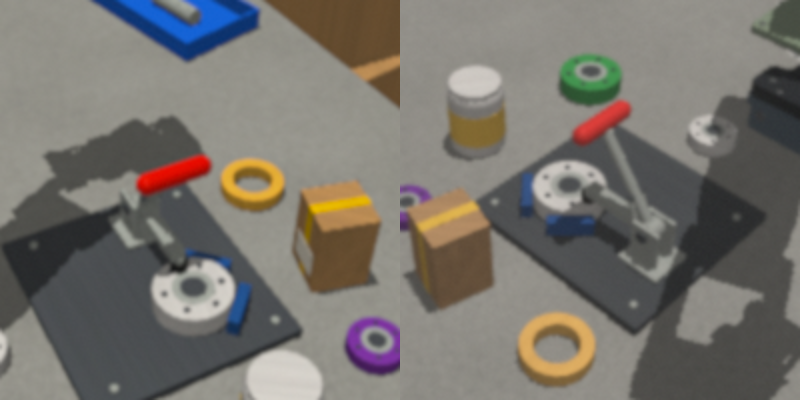

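The clamp is closed: the handle leans to -y at side crop (173,173), and the pad is on the disc at (178,262). The disc hasn't moved, the bystanders are untouched and the hand is clear.

```bash
python3 -c "
from workcell import env
print(env.job_done())"
```

```text
the job is handed in; nothing more can be done
None
```

The job is handed in at about 20 s: the hub disc is home against both V-stop faces to within camera accuracy (about 1 mm), the clamp is snapped over with its pad on the disc, and the hand is clear.

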